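Close the comb joint and weight three glued carving blanks

TASK

Finish gluing up three carving blanks: lower the loose comb-toothed half onto its fixed mate, centred, its three teeth fully home in the three slots, and then stand the largest steel weight upright on the middle of its top. Stand the middle-sized weight upright on the middle of the larger layered blank and the smallest on the middle of the smaller one. Set the weights down gently, let go of everything, and leave the wooden knob, offcut and dowel stub where they are.

Things in the scene. Friction and masses are not known exactly. Their poses are not given: they have to be found in the camera images.
- upper_half: Loose brown wooden half of a comb joint, 0.09 kg. Three round-nosed teeth point down, 10 mm wide, 70 long (y), 24 high, at x = -26, 0, 26 mm. On them a block 62 (x) x 46 (y) x 28 mm, from 24 to 52 mm up, to pinch along y; top flat. Teeth stick out 12 mm past it at both y ends, seen from above. Starts on its teeth. Origin: centre of underside, at the noses; z up. Same turned half round.
- lower_half: Fixed mate: plywood plate 110 (x) x 94 (y) mm with wooden teeth upright, 10 mm wide, 70 long (y), tops round, 42 mm above bench, at x = -39, -13, 13, 39 mm. Between: three slots 16 mm wide, open at y ends, floor 20 mm above bench. Origin: centre of underside, on bench; z up. Upper half fully home: centred, y axes parallel (either way), noses on slot floor, its flat top 72 mm above bench.
- weight_large: The largest of three dark steel weights: upright cylinder 60 mm in diameter, 30 mm high, with a round grip post 22 mm in diameter and 32 mm high on its centre (62 mm high overall), about 0.72 kg. Starts upright, loose on the bench. Origin: centre of its underside, z up along the post.
- weight_medium: The middle of three dark steel weights: upright cylinder 46 mm in diameter, 28 mm high, with a round grip post 22 mm in diameter and 32 mm high on its centre (60 mm high overall), about 0.45 kg. Starts upright, loose on the bench. Origin: centre of its underside, z up along the post.
- weight_small: The smallest of three dark steel weights: upright cylinder 34 mm in diameter, 24 mm high, with a round grip post 22 mm in diameter and 32 mm high on its centre (56 mm high overall), about 0.26 kg. Starts upright, loose on the bench. Origin: centre of its underside, z up along the post.
- blank_large: The larger of two layered carving blanks, fixed to the bench: pale board 100 (x) x 80 (y) x 18 mm with a darker square block 64 x 64 x 20 mm on its middle; flat top 38 mm above the bench. Origin: centre of its underside, on the bench, z up; the middle of its top is straight above.
- blank_small: The smaller of two layered carving blanks, fixed to the bench: pale board 76 (x) x 62 (y) x 18 mm with a darker square block 46 x 46 x 20 mm on its middle; flat top 38 mm above the bench. Origin: centre of its underside, on the bench, z up; the middle of its top is straight above.
- turned_knob: Bystander, to be left alone: a small pale turned wooden drawer knob, 30 mm in diameter, 26 mm high, loose on the bench. Origin: centre of its underside.
- offcut: Bystander, to be left alone: a dark wooden offcut 30 x 22 x 16 mm, loose on the bench. Origin: centre of its underside.
- dowel_stub: Bystander, to be left alone: an upright pale dowel stub 24 mm in diameter, 24 mm high, loose on the bench. Origin: centre of its underside.
Mind the look-alikes: they are no part of the job. What is shaped like the blank_large but purple or red is not meant.

How it is judged:
By the outcome, as a careful person would: the job done as asked, in the order asked, and still so for the second after the job is handed in, with the robot touching nothing.
It also fails if it takes over 128 s, if anything falls off the work surface, if the arm or the gripper's body presses on something with over 40 N, if the wrist force passes 120 N, or if a joint passes its speed limit or range.

ROBOT

A 7-joint arm with a two-finger parallel gripper is mounted at the origin on the work surface. World frame = base frame: x ahead of the robot, y to its left, z up, the work surface at z = 0. Lengths are in mm, angles in rad, forces in N, time in s.
With the tool pointing down it reaches from about 425 to 950 mm from the base axis. Payload 16.7 kg.
Tool frame: the origin (TCP) lies midway between the tips of the shut fingers; the grasp point (between the pads) lies 19 mm behind it; z points along the fingers, y is the direction in which the jaws open and shut (so a half turn about z gives the same grasp; the last joint's range is limited). The gripper opens to 94 mm and grips with 3 to 60 N. Pads are 16 mm wide; open, the fingers measure 119 mm over their backs; the gripper's body (75 mm by 177 mm) begins 78 mm behind the grasp point.
Start: joints at [-1.437, 0.426, 0.074, 1.606, -0.034, 1.111, -0.067], TCP at [189.008, 647.957, 182.167] pointing down, gripper open.
Joint ranges: [-2.85, 2.85], [-0.5, 2.14], [-1.23, 1.37], [0.21, 2.46], [-1.02, 4.16], [0.16, 2.05], [-2.73, 2.73]. Speed limits (rad/s): [1.89, 1.89, 2.39, 2.39, 3.01, 3.01, 3.01].

INTERFACE

Orientations are given as a unit quaternion [x, y, z, w].
In Python, from plant import status, cams, robot gives the robot as it stands.
- The arm moves only by the tool play_rows, never from a script. Its arguments are lists of equal length, an entry for each row: "delta_rot": the turn, a rotation vector about the tool's x, y, z in degrees, a list of three; "translation": the shift along the tool's x, y, z in cm, a list of three; "grip": the closure in counts, from 0 (fully open) to 255 (shut). A call has 1 to 12 rows; each row shifts and turns the commanded pose from where the row before left it, along the tool's axes as they then stand; what a row does not reach is not made up. A row lasts 1/8 s, in which the tool goes at most 62.5 mm and 10.7 degrees, less where a joint would pass 70% of its speed; a pose out of reach is approached as far as the arm can. A call is refused whole if a number of a shift passes 6.25 or a number of a turn 10.7, either way. A call with a gripper value outside its range is refused whole. The fingers move at their own pace and stop on an object; the grip force is fixed at half the most. Time passes only in rows, so rows that do not move let the fingers close. It gives the time, the measured TCP pose, the force and the opening at its end, in the units of the state.
- status.state(): the state, without advancing time (a new reading comes with each control period).
- cams.grab_frame(name): name is "scene" or "top" or "wrist"; returns the picture (420x560x3 uint8, red, green, blue); there is no depth.
- cams.calibration(name): a dict with "camera_matrix" (3x3 intrinsics, pixels), "pose" (4x4, takes a point from camera to world coordinates). Camera axes: x right, y down, z forward; pixel columns grow to the right and rows downward; lengths in mm; the calibration is good to about 2 mm. A picture is of the moment at which its call begins: read the wrist's pose just before it. calibration takes no time and is no camera call; for the wrist camera it gives the pose at the moment of the call.
- robot.hand_in(): hands the job in, once; it reports no verdict.
The state is a dict: "time_s": time; "joints": joint angles; "dq": joint speeds; "joint_efforts": joint torques, N m; "position": TCP position; "orientation": TCP orientation; "ft_force": force on the tool from outside, world axes, zero at the start; "ft_torque": the same for the moment, N m; "width": finger opening in mm.
Only numpy, scipy, OpenCV 4.12 (cv2) and the standard library are available. Lean on these libraries where they do the work, as an engineer would, in place of code of your own. Each camera call takes 0.05 s, during which the arm holds its last target. There are 200 camera calls.

## Working session

There is one attempt and no reset: what is moved stays moved. The work goes in short steps, Python scripts to look and compute and a tool call to move; the robot and the scene stay as the last step left them, time stands still between calls to the robot, and variables do not carry over. Pictures are saved under pics/ and viewed, about 12 in all and at most 16, crops included, and the job is handed in when it is done.

Besides the shell and the picture viewer there is one more tool, called after "Call:" as a command line: name --argument value ..., lists and objects as JSON in quotes. play_rows: Moves the arm, as the interface text tells. Its arguments: {"type":"object","properties":{"delta_rot":{"type":"array","items":{"type":"array","items":{"type":"number"}}},"translation":{"type":"array","items":{"type":"array","items":{"type":"number"}}},"grip":{"type":"array","items":{"type":"number"}}},"required":["delta_rot","translation","grip"]}

```bash
ls; mkdir -p pics; python3 - <<'E'
from plant import status,cams
import cv2,numpy as np
s=status.state();print({k:np.round(v,3).tolist() for k,v in s.items()})
for n in("top","scene"):
    im=cams.grab_frame(n);cv2.imwrite(f"pics/{n}0.png",im[:,:,::-1])
for n in("top","scene","wrist"):
    c=cams.calibration(n);print(n,np.round(c["camera_matrix"],1).tolist(),np.round(c["pose"],3).tolist())
E
```

```text
pics
{'time_s': 0.0, 'joints': [-1.437, 0.427, 0.074, 1.607, -0.034, 1.111, -0.067], 'dq': [-0.001, -0.001, -0.001, 0.0, 0.001, 0.001, -0.001], 'joint_efforts': [0.001, -93.579, 3.668, -45.417, -0.049, 0.02, 0.0], 'position': [188.905, 647.553, 181.484], 'orientation': [0.141, 0.99, -0.001, -0.0], 'ft_force': [-0.486, -0.422, 0.05], 'ft_torque': [-0.029, -0.017, -0.022], 'width': 94.305}
top [[513.4, 0.0, 280.6], [0.0, 513.4, 212.1], [0.0, 0.0, 1.0]] [[-0.029, -0.983, 0.184, 194.588], [-0.999, 0.033, 0.017, -60.882], [-0.022, -0.183, -0.983, 1396.005], [0.0, 0.0, 0.0, 1.0]]
scene [[478.8, 0.0, 272.1], [0.0, 478.8, 205.8], [0.0, 0.0, 1.0]] [[-0.389, 0.68, -0.622, 1118.553], [0.921, 0.286, -0.264, 240.69], [-0.001, -0.675, -0.737, 816.505], [0.0, 0.0, 0.0, 1.0]]
wrist [[294.3, 0.0, 286.1], [0.0, 294.3, 208.2], [0.0, 0.0, 1.0]] [[0.28, 0.928, 0.246, 117.004], [0.96, -0.271, -0.072, 669.682], [0.0, 0.256, -0.967, 385.184], [0.0, 0.0, 0.0, 1.0]]
```

View pics/top0.png

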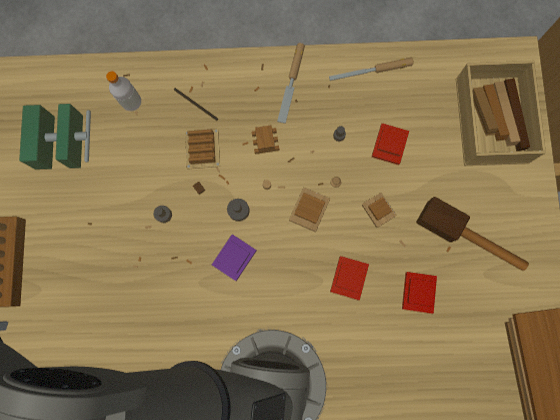

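View pics/scene0.png

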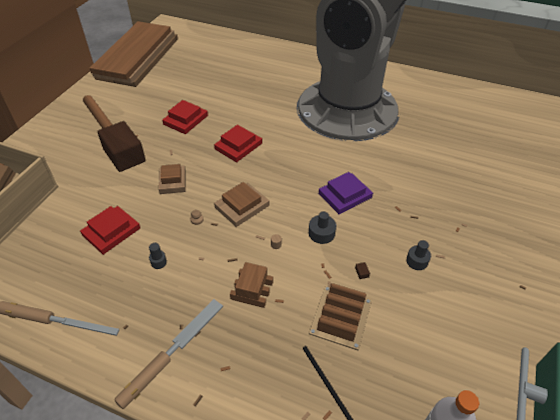

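Candidates in top view (px):
- Layered blanks: large (309,209), small (379,210). The purple (234,257) and red (390,144), (350,278), (420,292) ones are look-alikes, so rejected.
- Weights: large (238,209), medium (162,213), small (340,133).
- Comb parts: upper (265,139), lower (202,148).
- Knob and dowel (336,181)/(267,184), offcut (199,187).

Close crop to check, and first estimates.

```bash
cat > h.py <<'E'
import cv2,numpy as np
from plant import status,cams
from scipy.spatial.transform import Rotation as R
def ray(c,px,z):
    K,T=np.array(c["camera_matrix"]),np.array(c["pose"])
    d=T[:3,:3]@np.linalg.solve(K,[px[0],px[1],1.]);o=T[:3,3]
    return (o+d*(z-o[2])/d[2])[:2]
def proj(c,p):
    K,T=np.array(c["camera_matrix"]),np.array(c["pose"])
    q=K@(T[:3,:3].T@(np.array(p,float)-T[:3,3]));return q[:2]/q[2]
def snap(n,name):
    c=cams.calibration(n);im=cams.grab_frame(n)[:,:,::-1].copy();cv2.imwrite("pics/"+name+".png",im);return c,im
def jaw():  # world angle (deg) of tool y axis
    s=status.state();y=R.from_quat(s["orientation"]).as_matrix()[:,1];return np.degrees(np.arctan2(y[1],y[0]))
def go(x,y,z,jawdeg=None):
    """print tool-axis shift (cm), AFTER levelling; turn about tool z (deg) to be done after the shift"""
    s=status.state();M=R.from_quat(s["orientation"]).as_matrix()
    d=M.T@(np.array([x,y,z])-s["position"])/10
    t=None
    if jawdeg is not None: t=-((jawdeg-jaw()+90)%180-90)
    print("shift cm",np.round(d,2),"turn z",None if t is None else round(t,1),"pos",np.round(s["position"],1),"tilt",np.round(M[:,2],4),"jaw",round(jaw(),1),"t",round(s["time_s"],2))
E
python3 - <<'E'
from h import *
im=cv2.imread("pics/top0.png");c=cams.calibration("top")
cv2.imwrite("pics/topcrop.png",cv2.resize(im[110:240,130:430],None,fx=2.6,fy=2.6,interpolation=cv2.INTER_CUBIC))
for n,px,z in[("upper",(265,139),52),("lower",(202,148),42),("wl",(238,209),30),("wm",(162,213),28),("ws",(340,133),40),("bl",(310,208),38),("bs",(379,209),38),("a",(267,184),24),("b",(336,181),26),("off",(199,187),16)]:
    print(n,np.round(ray(c,px,z)))
go(650,60,350,90)
E
```

```text
upper [650.  -1.]
lower [634. 173.]
wl [462.  78.]
wm [458. 285.]
ws [ 664. -208.]
bl [ 457. -117.]
bs [ 448. -302.]
a [531.  -3.]
b [ 532. -192.]
off [530. 186.]
shift cm [-60.72 -43.51 -16.79] turn z -16.3 pos [188.9 647.6 181.5] tilt [-2.0e-04 -1.1e-03 -1.0e+00] jaw 73.7 t 0.1
```

View pics/topcrop.png

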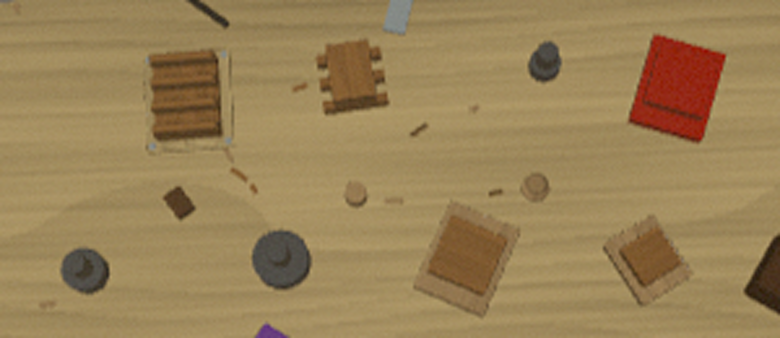

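The crop confirms the plain wooden blanks, the three weights by size, and both comb halves with teeth roughly along world y (about 98°). Moving to a view above the comb parts.

Call:
play_rows --delta_rot '[[0,0,0],[0,0,0],[0,0,0],[0,0,0],[0,0,0],[0,0,0],[0,0,0],[0,0,0],[0,0,0],[0,0,0],[0,0,0],[0,0,0]]' --translation '[[-2.6,-2,-0.2],[-5,-3.8,-0.2],[-5,-3.8,-0.2],[-5,-3.8,-0.2],[-5,-3.8,-0.2],[-5,-3.8,-0.2],[-5,-3.8,-0.2],[-5,-3.8,-0.2],[-5,-3.8,-0.2],[-5,-3.8,0],[-5,-3.8,0],[-2.6,-2.5,0]]' --grip '[0,0,0,0,0,0,0,0,0,0,0,0]'

```text
time_s: 1.6
position: [599.2, 84.8, 199.9]
orientation: [0.143, 0.99, -0.0, 0.0]
ft_force: [-0.5, -0.0, -0.0]
width: 94.1
```

Call:
play_rows --delta_rot '[[0,0,-6],[0,0,-6],[0,0,-6],[0,0,-6],[0,0,0],[0,0,0]]' --translation '[[0,0,0],[0,0,0],[0,0,0],[0,0,0],[0,0,0],[0,0,0]]' --grip '[0,0,0,0,0,0]'

```text
time_s: 2.35
position: [597.8, 87.9, 200.0]
orientation: [-0.066, 0.998, -0.0, -0.0]
ft_force: [-0.8, -0.7, -0.4]
width: 93.9
```

```bash
python3 - <<'E'
from h import *
go(650,-1,200,98)
c,im=snap("wrist","w1");print(np.round(c["pose"],3).tolist())
E
```

```text
shift cm [-4.   -9.51 -0.01] turn z -0.4 pos [597.8  87.9 200. ] tilt [-3.e-04 -1.e-04 -1.e+00] jaw 97.6 t 2.35
[[-0.132, 0.958, 0.254, 523.622], [0.991, 0.127, 0.036, 79.028], [0.002, 0.256, -0.967, 403.608], [0.0, 0.0, 0.0, 1.0]]
```

View pics/w1.png

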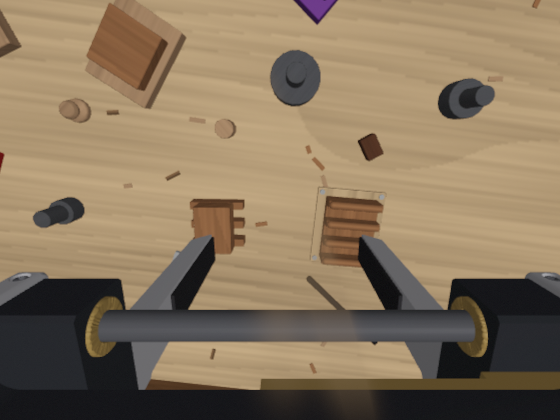

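The wrist view shows upper half (~218,226), lower half (~350,228), large weight (296,75), medium (465,98), small (60,212), all clear. Zooming on the comb parts.

```bash
python3 - <<'E'
from h import *
im=cv2.imread("pics/w1.png");cv2.imwrite("pics/w1c.png",cv2.resize(im[180:280,185:395],None,fx=3.8,fy=3.8,interpolation=cv2.INTER_CUBIC))
E
```

```text
(no output)
```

View pics/w1c.png

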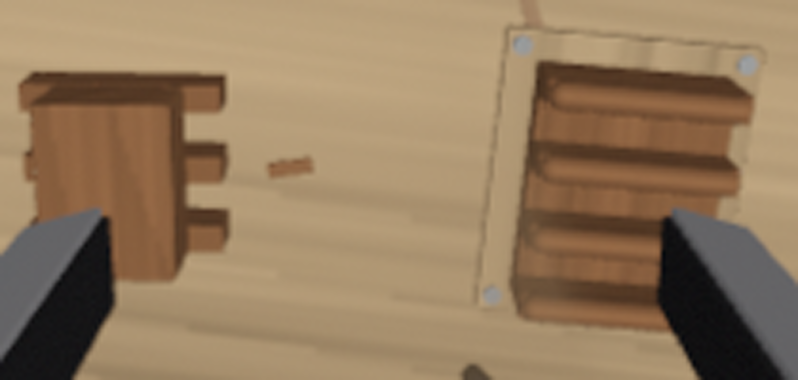

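Call:
play_rows --delta_rot '[[0,0,0],[0,0,0],[0,0,0],[0,0,0],[0,0,0]]' --translation '[[-2.4,-0.4,1],[-2.8,-0.4,1],[-2,-0.4,1],[0,0,0],[0,0,0]]' --grip '[0,0,0,0,0]'

```text
time_s: 3.02
position: [670.4, 85.8, 170.2]
orientation: [-0.067, 0.998, -0.0, -0.0]
ft_force: [-0.3, -0.3, 0.2]
width: 94.1
```

```bash
python3 - <<'E'
from h import *
go(650,-1,200,98)
c,im=snap("wrist","w2")
np.savez("w2.npz",K=c["camera_matrix"],T=c["pose"])
u,v=proj(c,(650,-1,40));p,q=proj(c,(634,173,40));print(u,v,p,q)
a=int(u)-65;b=int(min(v,q))-55
cr=im[b:b+115,a:a+290];print(a,b)
cv2.imwrite("pics/w2c.png",cv2.resize(cr,(290*11//4,115*11//4),interpolation=cv2.INTER_CUBIC))
E
```

```text
shift cm [ 3.19 -8.33 -2.98] turn z -0.3 pos [670.4  85.8 170.2] tilt [-3.e-04 -1.e-04 -1.e+00] jaw 97.7 t 3.02
211.28468763968075 169.3607349840918 364.7750936031274 175.87302696519845
146 114
```

View pics/w2c.png

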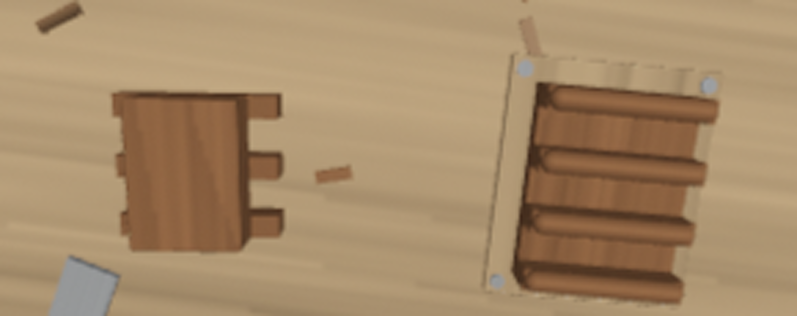

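```bash
python3 - <<'E'
from h import *
d=np.load("w2.npz");c={"camera_matrix":d["K"],"pose":d["T"]}
f=lambda p,z:ray(c,(146+p[0]/2.75,114+p[1]/2.75),z)
ang=lambda v:np.degrees(np.arctan2(v[1],v[0]))
P=np.array([f(p,52) for p in[(123,96),(245,97),(242,251),(131,251)]])
print("upper",P.mean(0),"edges",[np.linalg.norm(P[i]-P[i-1]).round(1) for i in range(4)],"y ang",ang(P[1]-P[0]),ang(P[2]-P[3]),"x ang",ang(P[2]-P[1]),ang(P[3]-P[0]))
L=np.array([f(p,39) for p in[(551,96),(541,157),(531,217),(521,276)]])
Q=np.array([f(p,39) for p in[(717,109),(706,172),(693,233),(682,290)]])
print("lower",((L+Q)/2).mean(0),"len",np.linalg.norm(Q-L,axis=1),"y ang",[ang(v) for v in Q-L],"pitch",np.linalg.norm(np.diff((L+Q)/2,axis=0),axis=1),"x ang",ang((L+Q)[3]-(L+Q)[0]))
E
```

```text
upper [657.12185265   4.73022897] edges [np.float64(62.5), np.float64(47.6), np.float64(62.2), np.float64(45.5)] y ang 97.23502899300152 97.67751175400437 x ang 4.027985369451734 5.959124658459838
lower [643.59107632 182.10261702] len [68.27706393 69.33709747 69.49809765 70.24838845] y ang [np.float64(93.31787705699388), np.float64(92.51432300696028), np.float64(91.95508831375051), np.float64(92.52696478308343)] pitch [25.45834916 25.88122075 25.7546649 ] x ang 1.7537056589023983
```

Call:
play_rows --delta_rot '[[0,0,0],[0,0,0],[0,0,0],[0,0,1.2],[0,0,0],[0,0,0]]' --translation '[[0.8,-2.6,2],[0.8,-2.6,3],[0.8,-2.65,3],[0,0,1],[0,0,0],[0,0,0]]' --grip '[0,0,0,0,0,0]'

```text
time_s: 3.82
position: [658.4, 6.0, 81.2]
orientation: [-0.058, 0.998, 0.0, 0.001]
ft_force: [1.2, 0.2, 0.3]
width: 93.6
```

```bash
python3 - <<'E'
from h import *
go(657.1,4.7,80,96.5)
c,im=snap("wrist","w3")
print("pred upper top centre",proj(c,(657.1,4.7,52)),"TCP",proj(c,status.state()["position"]))
cv2.imwrite("pics/w3c.png",cv2.resize(im[100:360,90:480],None,fx=2,fy=2))
E
```

```text
shift cm [ 0.14 -0.12  0.12] turn z 0.1 pos [658.4   6.   81.2] tilt [ 1.4e-03  6.0e-04 -1.0e+00] jaw 96.6 t 3.83
pred upper top centre [283.01370786 221.70895172] TCP [284.13027538 235.60140335]
```

View pics/w3c.png

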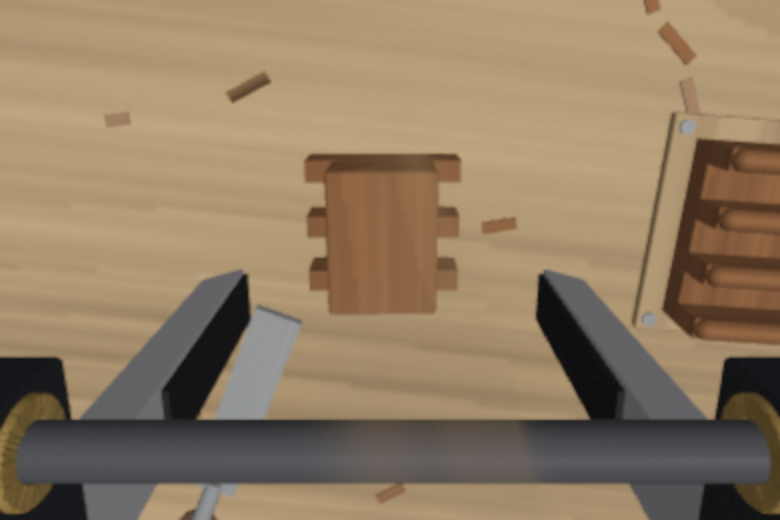

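```bash
python3 - <<'E'
from h import *
c=cams.calibration("wrist")
P=np.array([ray(c,(90+x/2,100+y/2),52) for x,y in[(326,165),(438,165),(436,313),(331,313)]])
print(P.mean(0),[np.linalg.norm(P[i]-P[i-1]).round(1) for i in range(4)])
print("tips",ray(c,(90+392.5/2,100+272/2),81.2))
x,y=P.mean(0);go(x,y,28,96.5)
E
```

```text
[656.44626513   3.15124446] [np.float64(64.1), np.float64(44.8), np.float64(64.1), np.float64(44.9)]
tips [658.54940394   7.37083229]
shift cm [ 0.23 -0.25  5.32] turn z 0.1 pos [658.4   5.9  81.2] tilt [ 1.6e-03  5.0e-04 -1.0e+00] jaw 96.6 t 3.88
```

Call:
play_rows --delta_rot '[[0,0,0],[0,0,0],[0,0,0],[0,0,0],[0,0,0],[0,0,0],[0,0,0],[0,0,0],[0,0,0],[0,0,0],[0,0,0],[0,0,0]]' --translation '[[0.2,-0.35,1.5],[0,0,1.5],[0,0,1.3],[0,0,1],[0,0,0],[0,0,0],[0,0,0],[0,0,0],[0,0,0],[0,0,0],[0,0,0],[0,0,0]]' --grip '[0,0,0,0,0,60,110,160,200,200,200,200]'

```text
time_s: 5.38
position: [656.1, 1.1, 27.1]
orientation: [-0.057, 0.998, -0.0, 0.0]
ft_force: [0.2, -0.4, 1.6]
width: 44.6
```

```bash
python3 - <<'E'
from h import *
go(643.6,182.1,110,92.4)
E
```

```text
shift cm [-0.82 18.13 -8.29] turn z 4.1 pos [656.1   1.1  27.1] tilt [ 0. -0. -1.] jaw 96.5 t 5.38
```

Call:
play_rows --delta_rot '[[0,0,0],[0,0,0],[0,0,0],[0,0,0],[0,0,0],[0,0,0],[0,0,0],[0,0,0],[0,0,4],[0,0,0],[0,0,0],[0,0,0]]' --translation '[[0,0,-1],[0,0,-2.5],[0,0,-2.8],[0,1,-2],[-0.2,3,0],[-0.2,4,0],[-0.2,4,0],[-0.2,4,0],[0,2.1,0],[0,0,0],[0,0,0],[0,0,0]]' --grip '[200,200,200,200,200,200,200,200,200,200,200,200]'

```text
time_s: 6.88
position: [643.6, 180.5, 110.3]
orientation: [-0.022, 1.0, -0.0, 0.0]
ft_force: [-0.3, -0.6, -0.6]
width: 44.7
```

```bash
python3 - <<'E'
from h import *
go(643.6,182.1,70,92.4)
c,im=snap("wrist","w4")
cv2.imwrite("pics/w4c.png",cv2.resize(im[130:290,190:390],None,fx=3.6,fy=3.6,interpolation=cv2.INTER_CUBIC))
E
```

```text
shift cm [-0.    0.16  4.03] turn z 0.1 pos [643.6 180.5 110.3] tilt [ 1.e-04 -4.e-04 -1.e+00] jaw 92.5 t 6.88
```

View pics/w4c.png

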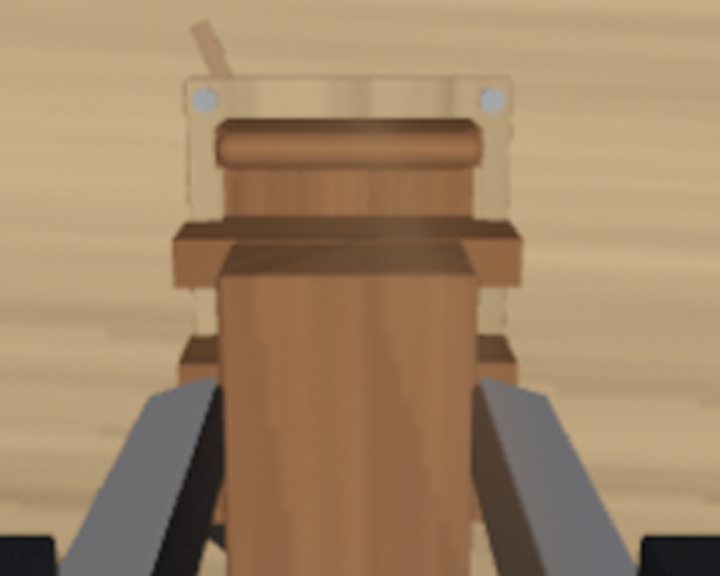

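```bash
python3 - <<'E'
from h import *
c=cams.calibration("wrist");M=R.from_quat(status.state()["orientation"]).as_matrix()
f=lambda x,y,z:ray(c,(190+x/3.6,130+y/3.6),z)
o=np.array(status.state()["position"])[:2]
t=lambda p:np.round(M[:2,:2].T@(p-o),1)
U=(f(174,262,107.2),f(521,262,107.2)); L=(f(217,148,39.5),f(482,148,39.5)); B=(f(204,100,20),f(491,100,20))
print("upper tooth mid (tool)",t(sum(U)/2),"lower tooth0 mid",t(sum(L)/2),"bolts mid",t(sum(B)/2))
ang=lambda a:np.degrees(np.arctan2(*(a[1]-a[0])[::-1]));print(ang(U),ang(L),ang(B))
print([np.linalg.norm(a[1]-a[0]) for a in(U,L,B)])
E
```

```text
upper tooth mid (tool) [24.2  1.6] lower tooth0 mid [38.   2.3] bolts mid [48.5  1.8]
92.46798854879432 92.47722047574727 92.48095684376123
[np.float64(69.68796674131276), np.float64(68.70371754964398), np.float64(78.77957801724263)]
```

Call:
play_rows --delta_rot '[[0,0,0],[0,0,0],[0,0,0],[0,0,0],[0,0,0],[0,0,0],[0,0,0],[0,0,0]]' --translation '[[0.08,0.06,1],[0,0,1.2],[0,0,1],[0,0,0.8],[0,0,0.6],[0,0,0.5],[0,0,0],[0,0,0]]' --grip '[200,200,200,200,200,200,200,200]'

```text
time_s: 7.92
position: [642.8, 182.4, 59.3]
orientation: [-0.022, 1.0, 0.0, 0.0]
ft_force: [-0.3, 0.0, -0.9]
width: 44.1
```

Call:
play_rows --delta_rot '[[0,0,0],[0,0,0],[0,0,0],[0,0,0],[0,0,0],[0,0,0]]' --translation '[[0,0,0.3],[0,0,0.3],[0,0,0.3],[0,0,0.2],[0,0,0],[0,0,0]]' --grip '[200,200,200,200,200,200]'

```text
time_s: 8.68
position: [642.7, 182.4, 48.1]
orientation: [-0.022, 1.0, -0.0, 0.0]
ft_force: [-0.2, 0.1, -1.1]
width: 44.6
```

Call:
play_rows --delta_rot '[[0,0,0],[0,0,0],[0,0,0],[0,0,0]]' --translation '[[0,-0.06,0.1],[0,-0.05,0.05],[0,0,0],[0,0,0]]' --grip '[200,200,200,200]'

```text
time_s: 9.18
position: [642.8, 181.8, 47.1]
orientation: [-0.022, 1.0, 0.0, 0.0]
ft_force: [-2.6, 1.7, 7.0]
width: 44.9
```

```bash
python3 - <<'E'
from h import *
go(642.8,181.1,47,92.4)
c,im=snap("wrist","w5")
cv2.imwrite("pics/w5c.png",cv2.resize(im[120:280,190:390],None,fx=3.6,fy=3.6,interpolation=cv2.INTER_CUBIC))
E
```

```text
shift cm [ 0.01 -0.07  0.01] turn z 0.1 pos [642.8 181.8  47.1] tilt [ 4.e-04  7.e-04 -1.e+00] jaw 92.5 t 9.18
```

View pics/w5c.png

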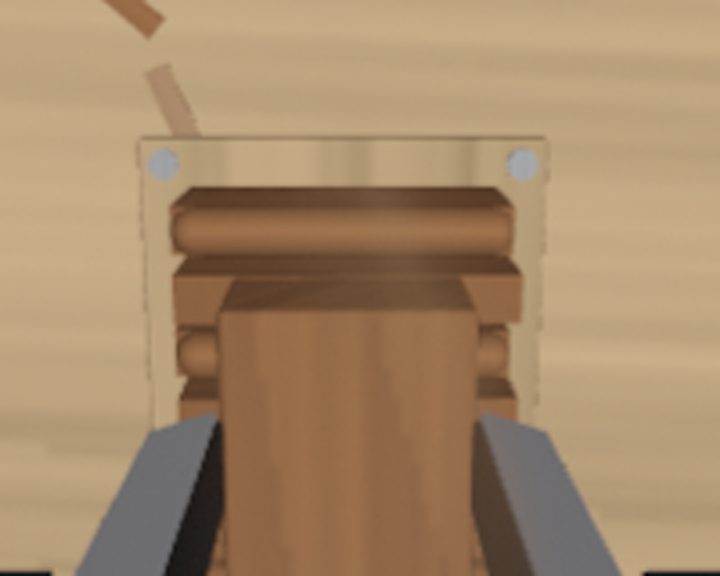

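Teeth are in the slots, noses on the floor (7 N). The upper half sits about 1 mm off centre in each axis, so I'll nudge it, reseat and release.

Call:
play_rows --delta_rot '[[0,0,0],[0,0,0],[0,0,0],[0,0,0],[0,0,0],[0,0,0],[0,0,0],[0,0,0],[0,0,0],[0,0,0]]' --translation '[[0,0,-0.15],[0,0,-0.1],[0.07,-0.1,0],[0,0,0],[0,0,0],[0,0,0.15],[0,0,0.1],[0,0,0],[0,0,0],[0,0,0]]' --grip '[200,200,200,200,200,200,200,200,200,200]'

```text
time_s: 10.48
position: [642.1, 180.3, 47.0]
orientation: [-0.022, 1.0, 0.0, 0.0]
ft_force: [-3.3, -0.6, 7.4]
width: 44.6
```

Call:
play_rows --delta_rot '[[0,0,0],[0,0,0],[0,0,0],[0,0,0],[0,0,0],[0,0,0],[0,0,0],[0,0,0],[0,0,0],[0,0,0],[0,0,0],[0,0,0]]' --translation '[[0,0,0],[0,0,0],[0,0,0],[0,0,0],[0,0,-1],[0,0,-2],[0,0,-3],[2,0,-3],[3,0,-2],[2,0,0],[0,0,0],[0,0,0]]' --grip '[190,150,100,50,30,30,30,30,30,30,30,30]'

```text
time_s: 11.98
position: [572.9, 177.3, 157.4]
orientation: [-0.022, 1.0, 0.0, 0.001]
ft_force: [0.7, 0.1, -0.1]
width: 83.2
```

```bash
python3 - <<'E'
from h import *
go(462,78,150,92.4)
c,im=snap("wrist","w6")
cv2.imwrite("pics/w6.png",im)
E
```

```text
shift cm [11.51 -9.43  0.72] turn z 0.1 pos [572.9 177.3 157.4] tilt [ 1.e-03  4.e-04 -1.e+00] jaw 92.5 t 11.97
```

View pics/w6.png

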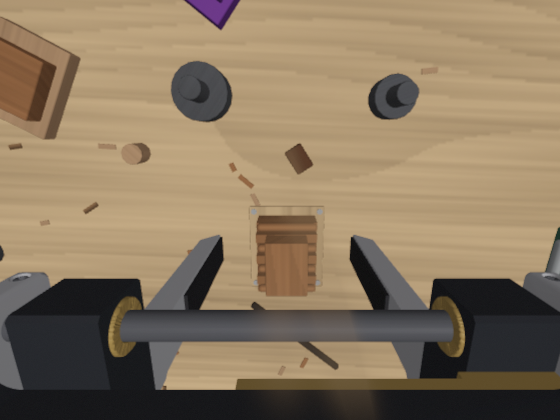

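Upper half sits home in its mate, top around (287,265). Large weight body is at (201,92) with post top (190,88); medium body (394,97), post (407,93); large blank at left.

```bash
python3 - <<'E'
from h import *
c=cams.calibration("wrist");im=cv2.imread("pics/w6.png")
m=((im.max(2)<85)&(im.max(2).astype(int)-im.min(2)<25)).astype(np.uint8);m[140:]=0
for k in cv2.findContours(cv2.morphologyEx(m,cv2.MORPH_CLOSE,np.ones((5,5))),0,2)[0]:
    if cv2.contourArea(k)>300: (x,y),r=cv2.minEnclosingCircle(k);print("circ",x,y,r,np.round(ray(c,(x,y),17)),cv2.boundingRect(k))
print("wl post",ray(c,(190,88),62),"body",ray(c,(202,92),22))
print("wm post",ray(c,(407,93),60),"body",ray(c,(395,97),20))
P=np.array([ray(c,p,72) for p in[(264,236),(309,236),(307,295),(266,295)]]);print("upper top",P.mean(0))
go(462,78,110,92.4)
E
```

```text
circ 393.0 97.0 25.632110595703125 [458. 291.] (369, 74, 49, 45)
circ 201.28651428222656 91.28651428222656 31.80226707458496 [461.  81.] (172, 62, 60, 60)
wl post [463.53247828  82.70851857] body [462.39046505  83.1156343 ]
wm post [458.56317591 289.4723603 ] body [457.97106852 292.27928732]
upper top [638.8475461  181.92200742]
shift cm [11.51 -9.42  4.69] turn z 0.1 pos [572.9 177.1 157. ] tilt [ 6.e-04  0.e+00 -1.e+00] jaw 92.5 t 12.03
```

Call:
play_rows --delta_rot '[[0,0,0],[0,0,0],[0,0,0],[0,0,0],[0,0,0],[0,0,0],[0,0,0],[0,0,0]]' --translation '[[2,-1.5,0.7],[3.4,-2.8,1],[3.4,-2.8,2],[2.6,-1.9,2],[0,0,0],[0,0,0],[0,0,0],[0,0,0]]' --grip '[100,120,120,120,120,120,120,120]'

```text
time_s: 13.02
position: [462.8, 82.6, 99.8]
orientation: [-0.022, 1.0, -0.0, 0.0]
ft_force: [-0.5, -0.7, 0.1]
width: 50.0
```

```bash
python3 - <<'E'
from h import *
print(status.state()["width"])
go(463,82.7,34,92.4)
c,im=snap("wrist","w7")
cv2.imwrite("pics/w7c.png",cv2.resize(im[110:310,150:420],None,fx=2.9,fy=2.9))
E
```

```text
50.00591738245116
shift cm [-0.02  0.01  6.58] turn z 0.2 pos [462.8  82.6  99.8] tilt [ 4.e-04 -0.e+00 -1.e+00] jaw 92.6 t 13.03
```

View pics/w7c.png

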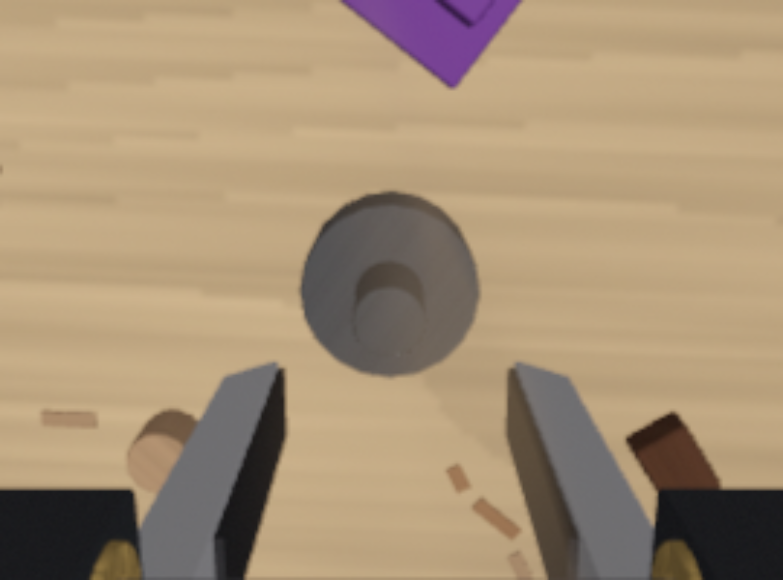

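```bash
python3 - <<'E'
from h import *
c=cams.calibration("wrist")
p=ray(c,(150+390/2.9,110+321/2.9),62);print(p,ray(c,(150+390/2.9,110+288/2.9),30),"tips",ray(c,(150+398/2.9,110+366/2.9),99.8))
go(*p,34,92.6)
E
```

```text
[462.84342362  82.46181745] [461.36255397  82.27510222] tips [462.89472062  84.63581207]
shift cm [-0.02 -0.01  6.57] turn z -0.0 pos [462.6  82.5  99.7] tilt [ 2.e-04 -0.e+00 -1.e+00] jaw 92.6 t 13.07
```

Call:
play_rows --delta_rot '[[0,0,0],[0,0,0],[0,0,0],[0,0,0],[0,0,0],[0,0,0],[0,0,0],[0,0,0],[0,0,0],[0,0,0],[0,0,0],[0,0,0]]' --translation '[[0,-0.15,1.5],[0,0,2],[0,0,1.8],[0,0,1.2],[0,0,0],[0,0,0],[0,0,0],[0,0,0],[0,0,0],[0,0,0],[0,0,0],[0,0,0]]' --grip '[120,120,120,120,120,140,155,170,185,200,220,220]'

```text
time_s: 14.58
position: [462.3, 80.5, 34.7]
orientation: [-0.022, 1.0, -0.0, 0.0]
ft_force: [0.4, -3.6, 3.0]
width: 19.4
```

Call:
play_rows --delta_rot '[[0,0,0],[0,0,0],[0,0,0],[0,0,0],[0,0,0],[0,0,0]]' --translation '[[0,0,-0.5],[0,0,-1.5],[0,0,-3],[0,0,-3],[0,0,-2],[0,0,0]]' --grip '[220,220,220,220,220,220]'

```text
time_s: 15.32
position: [463.0, 81.1, 136.2]
orientation: [-0.022, 1.0, 0.001, 0.001]
ft_force: [-0.1, -0.2, -8.6]
width: 20.0
```

```bash
python3 - <<'E'
from h import *
s=status.state();print(s["ft_force"],s["width"])
go(642.5,180.5,134,92.5)
E
```

```text
[-0.10938981 -0.22492032 -8.64902049] 20.04345585859714
shift cm [-18.37   9.13   0.29] turn z 0.0 pos [463.   81.1 136.2] tilt [ 0.0026  0.0015 -1.    ] jaw 92.5 t 15.32
```

Call:
play_rows --delta_rot '[[0,0,0],[0,0,0],[0,0,0],[0,0,0],[0,0,0],[0,0,0],[0,0,0],[0,0,0],[0,0,0],[0,0,0]]' --translation '[[-1.4,0.7,0],[-2.5,1.2,0],[-3,1.5,0],[-3,1.5,0],[-3,1.5,0],[-3,1.5,0],[-1.7,0.9,0],[-0.8,0.3,0],[0,0,0],[0,0,0]]' --grip '[220,220,220,220,220,220,220,220,220,220]'

```text
time_s: 16.58
position: [641.4, 179.2, 134.2]
orientation: [-0.022, 1.0, -0.0, -0.0]
ft_force: [-0.5, 0.4, -6.7]
width: 19.4
```

```bash
python3 - <<'E'
from h import *
go(643,180.4,107,92.5)
c,im=snap("wrist","w8")
cv2.imwrite("pics/w8c.png",cv2.resize(im[130:290,180:400],None,fx=3.4,fy=3.4,interpolation=cv2.INTER_CUBIC))
E
```

```text
shift cm [-0.17  0.11  2.72] turn z 0.0 pos [641.4 179.2 134.2] tilt [-9.e-04 -4.e-04 -1.e+00] jaw 92.5 t 16.57
```

View pics/w8c.png

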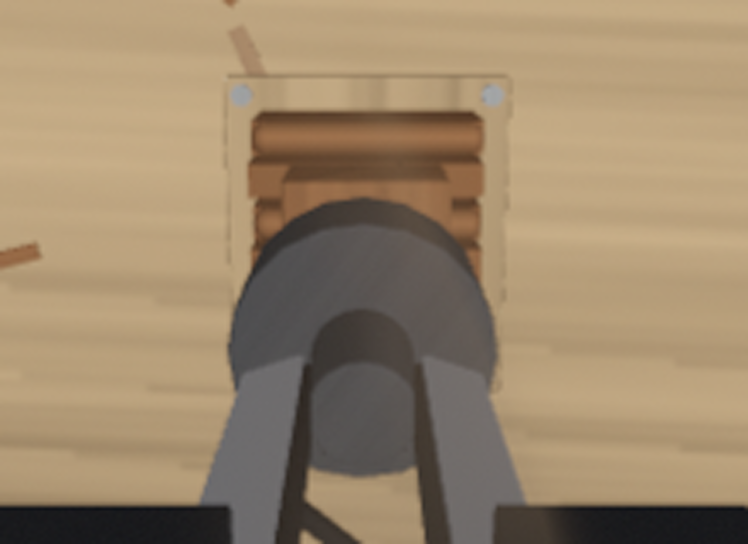

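Call:
play_rows --delta_rot '[[0,0,0],[0,0,0],[0,0,0],[0,0,0],[0,0,0],[0,0,0]]' --translation '[[-0.15,0.1,1],[0,0,0.8],[0,0,0.4],[0,0,0.2],[0,0,0],[0,0,0]]' --grip '[220,220,220,220,220,220]'

```text
time_s: 17.38
position: [643.6, 180.9, 110.8]
orientation: [-0.022, 1.0, 0.0, 0.0]
ft_force: [0.2, 0.8, -7.1]
width: 19.5
```

Call:
play_rows --delta_rot '[[0,0,0],[0,0,0],[0,0,0],[0,0,0],[0,0,0]]' --translation '[[0,0,0.1],[0,0,0.1],[0,0,0.05],[0,0,0],[0,0,0]]' --grip '[220,220,220,220,220]'

```text
time_s: 18.0
position: [643.5, 180.8, 108.1]
orientation: [-0.022, 1.0, -0.0, -0.0]
ft_force: [-0.6, -0.3, -7.9]
width: 19.7
```

Call:
play_rows --delta_rot '[[0,0,0],[0,0,0],[0,0,0],[0,0,0],[0,0,0]]' --translation '[[0,0,0.05],[0,0,0.05],[0,0,0.05],[0,0,0],[0,0,0]]' --grip '[220,220,220,220,220]'

```text
time_s: 18.62
position: [643.7, 180.8, 106.8]
orientation: [-0.022, 1.0, 0.0, 0.0]
ft_force: [-0.5, -0.4, -2.2]
width: 19.6
```

Contact (7.9 N load fell to 2 N). Release and retreat.

Call:
play_rows --delta_rot '[[0,0,0],[0,0,0],[0,0,0],[0,0,0],[0,0,0],[0,0,0],[0,0,0],[0,0,0],[0,0,0],[0,0,0]]' --translation '[[0,0,0.02],[0,0,0],[0,0,0],[0,0,0],[0,0,0],[0,0,-1],[0,0,-2],[0,0,-2.5],[0,0,-1],[0,0,0]]' --grip '[200,175,150,120,120,120,120,120,120,120]'

```text
time_s: 19.88
position: [643.9, 181.0, 172.4]
orientation: [-0.022, 1.0, 0.0, 0.001]
ft_force: [0.4, 0.9, 0.7]
width: 50.0
```

```bash
python3 - <<'E'
from h import *
go(458.3,289.5,95,92.5)
c,im=snap("wrist","w9")
E
```

```text
shift cm [18.07 11.66  7.72] turn z 0.0 pos [643.9 181.  172.4] tilt [ 1.4e-03  7.0e-04 -1.0e+00] jaw 92.5 t 19.88
```

Call:
play_rows --delta_rot '[[0,0,0],[0,0,0],[0,0,0],[0,0,0],[0,0,0],[0,0,0],[0,0,0],[0,0,0]]' --translation '[[2,1.2,0],[3.5,2.3,0],[4,2.6,0],[4,2.6,2],[3,1.9,2.5],[1.6,0.9,3.2],[0,0,0],[0,0,0]]' --grip '[120,120,120,120,120,120,120,120]'

```text
time_s: 20.92
position: [458.6, 287.3, 95.0]
orientation: [-0.022, 1.0, -0.0, 0.0]
ft_force: [0.8, -0.2, 0.2]
width: 50.1
```

```bash
python3 - <<'E'
from h import *
go(458.3,289.5,32,92.5)
c,im=snap("wrist","w10")
a=cv2.resize(im[110:310,150:420],None,fx=1.4,fy=1.4,interpolation=cv2.INTER_CUBIC)
b=cv2.imread("pics/w9.png")[110:310,150:420];b=cv2.resize(b,None,fx=1.4,fy=1.4)
cv2.imwrite("pics/w10c.png",np.hstack([a,b]))
E
```

```text
shift cm [0.02 0.22 6.3 ] turn z -0.0 pos [458.6 287.3  95. ] tilt [ 5.e-04 -2.e-04 -1.e+00] jaw 92.5 t 20.93
```

View pics/w10c.png

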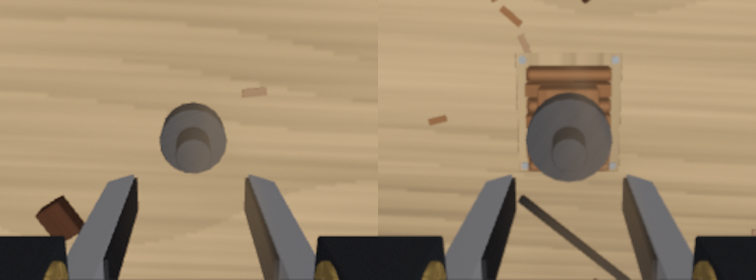

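Medium post is centred between the fingers (left panel); the large weight stands centred on the comb (right panel).

Call:
play_rows --delta_rot '[[0,0,0],[0,0,0],[0,0,0],[0,0,0],[0,0,0],[0,0,0],[0,0,0],[0,0,0],[0,0,0],[0,0,0],[0,0,0],[0,0,0]]' --translation '[[0,0.1,1.5],[0,0,2],[0,0,1.7],[0,0,1.1],[0,0,0],[0,0,0],[0,0,0],[0,0,0],[0,0,0],[0,0,0],[0,0,0],[0,0,0]]' --grip '[120,120,120,120,120,140,155,170,185,200,220,220]'

```text
time_s: 22.48
position: [457.6, 288.6, 31.5]
orientation: [-0.022, 1.0, -0.0, -0.0]
ft_force: [-0.2, -1.7, 3.9]
width: 20.0
```

Call:
play_rows --delta_rot '[[0,0,0],[0,0,0],[0,0,0],[0,0,0],[0,0,0],[0,0,0]]' --translation '[[0,0,-0.5],[0,0,-1.5],[0,0,-3],[0,0,-3],[0,0,-2],[0,0,0]]' --grip '[220,220,220,220,220,220]'

```text
time_s: 23.22
position: [458.3, 289.3, 133.3]
orientation: [-0.022, 1.0, 0.001, 0.001]
ft_force: [0.5, -0.2, -5.5]
width: 20.3
```

```bash
python3 - <<'E'
from h import *
# large blank centre from w6-like earlier view w1 pics: dark block corners seen at (122,5),(167,35),(131,90),(87,53)
c=cams.calibration("top");print(status.state()["width"])
im=cv2.imread("pics/top0.png");h=cv2.cvtColor(im,cv2.COLOR_BGR2HSV)
for n,(x,y) in dict(bl=(310,208),bs=(379,209)).items():
    w=cv2.GaussianBlur(im,(3,3),0)[y-24:y+24,x-24:x+24].max(2)
    _,m=cv2.threshold(w,0,255,cv2.THRESH_BINARY_INV+cv2.THRESH_OTSU)
    k=max(cv2.findContours(m,0,2)[0],key=cv2.contourArea);r=cv2.minAreaRect(k)
    p=np.array(r[0])+[x-24,y-24];print(n,r,p,ray(c,p,38))
for n,p,z in[("upper",(130+354/2.6,110+75/2.6),52),("wl body",(130+281/2.6,110+259/2.6),20),("wm",(130+85/2.6,110+270/2.6),20)]:print(n,ray(c,p,z))
go(457,-112,140,92.5)
E
```

```text
20.257966560654847
bl ((23.552457809448242, 25.522951126098633), (29.2597713470459, 37.1616325378418), 23.629377365112305) [309.55245781 209.52295113] [ 452.55865242 -116.03319923]
bs ((23.325843811035156, 24.921350479125977), (28.619945526123047, 24.37995147705078), 57.9946174621582) [378.32584381 209.92135048] [ 445.28327582 -300.12400913]
upper [650.74213904  -4.63959205]
wl body [462.27907206  78.38053469]
wm [457.42942461 285.38174407]
shift cm [  1.9  -40.09  -0.76] turn z 0.0 pos [458.3 289.3 133.3] tilt [ 0.0022  0.0023 -1.    ] jaw 92.5 t 23.23
```

Call:
play_rows --delta_rot '[[0,0,0],[0,0,0],[0,0,0],[0,0,0],[0,0,0],[0,0,0],[0,0,0],[0,0,0],[0,0,0],[0,0,0],[0,0,0],[0,0,0]]' --translation '[[-0.1,-1.8,-0.5],[-0.2,-3.2,0],[-0.2,-4.5,0],[-0.2,-5,0],[-0.3,-5,0],[-0.3,-5,0],[-0.3,-5,0],[-0.3,-4.5,0],[-0.3,-3.2,0],[-0.2,-1.9,0],[0,-0.9,0],[0,0,0]]' --grip '[220,220,220,220,220,220,220,220,220,220,220,220]'

```text
time_s: 24.72
position: [498.6, -110.3, 136.0]
orientation: [-0.022, 1.0, -0.0, -0.0]
ft_force: [0.2, 0.4, -3.7]
width: 20.2
```

```bash
python3 - <<'E'
from h import *
go(454,-112,80,92.5)
c,im=snap("wrist","w11")
print(proj(c,(454,-112,38)))
cv2.imwrite("pics/w11c.png",cv2.resize(im[60:300,20:420],None,fx=2,fy=2))
E
```

```text
shift cm [4.45 0.02 5.61] turn z -0.0 pos [ 498.6 -110.3  136. ] tilt [-9.e-04 -1.e-04 -1.e+00] jaw 92.5 t 24.73
[284.91584199 161.05744063]
```

View pics/w11c.png

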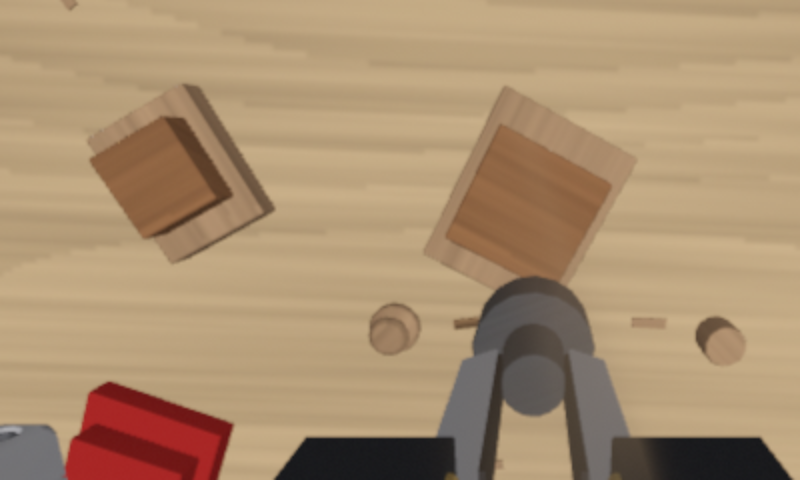

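```bash
python3 - <<'E'
from h import *
c=cams.calibration("wrist");f=lambda x,y:ray(c,(20+x/2,60+y/2),38)
l,r,t=f(446,240),f(611,185),f(500,125);m=(l+r)/2
print("bl",m,np.linalg.norm(r-l),np.linalg.norm(t-m)*2,"(diag 90.5)")
P=np.array([f(*p) for p in[(90,160),(165,117),(231,195),(150,238)]]);print("bs",P.mean(0),[np.linalg.norm(P[i]-P[i-1]).round(1) for i in range(4)])
k=f(533,382);print("post",ray(c,(20+533/2,60+382/2),136-31.5+60),status.state()["position"])
go(*m,80,92.5)
E
```

```text
bl [ 459.68398957 -112.22149352] 88.91576807909927 90.3429895451104 (diag 90.5)
bs [ 450.57468911 -298.0886046 ] [np.float64(45.7), np.float64(45.6), np.float64(46.7), np.float64(49.7)]
post [ 498.64855667 -108.07460332] [ 498.72778174 -109.56114074  136.10761211]
shift cm [ 3.91 -0.09  5.61] turn z 0.0 pos [ 498.7 -109.6  136.1] tilt [-8.e-04  1.e-04 -1.e+00] jaw 92.5 t 24.77
```

Call:
play_rows --delta_rot '[[0,0,0],[0,0,0],[0,0,0],[0,0,0],[0,0,0],[0,0,0],[0,0,0],[0,0,0],[0,0,0],[0,0,0]]' --translation '[[1.2,-0.1,0],[1.8,-0.1,0.5],[1,0,1],[0,0,1.5],[0,0,1.5],[0,0,1],[0,0,0.4],[0,0,0.2],[0,0,0],[0,0,0]]' --grip '[220,220,220,220,220,220,220,220,220,220]'

```text
time_s: 26.02
position: [459.6, -113.6, 75.7]
orientation: [-0.022, 1.0, 0.0, 0.0]
ft_force: [0.3, 0.4, -5.2]
width: 19.9
```

```bash
python3 - <<'E'
from h import *
go(459,-113.5,70,92.5)
c,im=snap("wrist","w12")
cv2.imwrite("pics/w12c.png",cv2.resize(im[120:300,170:400],None,fx=3.2,fy=3.2,interpolation=cv2.INTER_CUBIC))
E
```

```text
shift cm [0.06 0.02 0.57] turn z 0.0 pos [ 459.6 -113.6   75.7] tilt [ 5.e-04  1.e-04 -1.e+00] jaw 92.5 t 26.02
```

View pics/w12c.png

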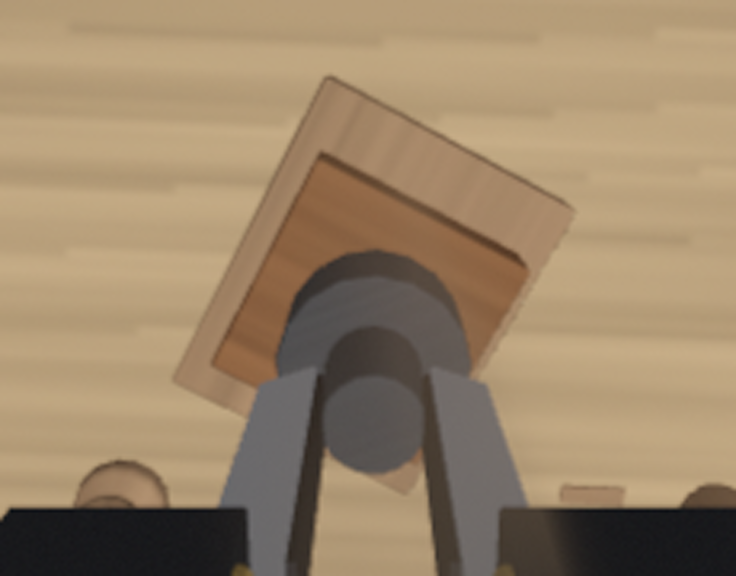

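```bash
python3 - <<'E'
from h import *
c=cams.calibration("wrist");f=lambda x,y,z:ray(c,(170+x/3.2,120+y/3.2),z)
l,r,t=f(211,363,38),f(527,268,38),f(320,155,38);print("bl",(l+r)/2,np.linalg.norm(r-l),"other diag",2*np.linalg.norm(t-(l+r)/2))
print("base centre",f(376,250,44.2)+[23,0],"post",f(374,424,104.2),"body edges mid",f(373,340,72.2),status.state()["position"])
E
```

```text
bl [ 458.07326482 -113.5834811 ] 88.65818317163628 other diag 89.41610307279265
base centre [ 461.41579448 -112.08308452] post [ 460.40984011 -111.85351294] body edges mid [ 453.35824613 -112.26997747] [ 459.56650282 -113.59674322   75.68438412]
```

Call:
play_rows --delta_rot '[[0,0,0],[0,0,0],[0,0,0],[0,0,0],[0,0,0],[0,0,0],[0,0,0]]' --translation '[[0.25,-0.16,0],[0,0,0.25],[0,0,0.1],[0,0,0.1],[0,0,0.05],[0,0,0],[0,0,0]]' --grip '[220,220,220,220,220,220,220]'

```text
time_s: 26.95
position: [457.0, -115.3, 70.4]
orientation: [-0.022, 1.0, -0.0, 0.0]
ft_force: [-0.1, 0.9, -4.1]
width: 20.0
```

Call:
play_rows --delta_rot '[[0,0,0],[0,0,0],[0,0,0],[0,0,0]]' --translation '[[0,0,0.05],[0,0,0.05],[0,0,0],[0,0,0]]' --grip '[220,220,220,220]'

```text
time_s: 27.45
position: [456.9, -115.3, 69.5]
orientation: [-0.022, 1.0, 0.0, 0.0]
ft_force: [-0.3, -0.6, 0.3]
width: 20.0
```

Call:
play_rows --delta_rot '[[0,0,0],[0,0,0],[0,0,0],[0,0,0],[0,0,0],[0,0,0],[0,0,0],[0,0,0],[0,0,0],[0,0,0]]' --translation '[[0,0,0],[0,0,0],[0,0,0],[0,0,0],[0,0,0],[0,0,-1],[0,0,-2],[0,0,-2.5],[0,0,-1.5],[0,0,0]]' --grip '[200,175,150,120,120,120,120,120,120,120]'

```text
time_s: 28.7
position: [457.6, -115.2, 140.3]
orientation: [-0.022, 1.0, 0.0, 0.001]
ft_force: [-0.4, 1.4, 0.1]
width: 49.6
```

```bash
python3 - <<'E'
from h import *
T=np.array([[-0.132,0.958,0.254,523.622],[0.991,0.127,0.036,79.028],[0.002,0.256,-0.967,403.608],[0,0,0,1]]);c={"camera_matrix":cams.calibration("wrist")["camera_matrix"],"pose":T}
print("small post",ray(c,(42,218),54),"body",ray(c,(69,211),14))
c=cams.calibration("top");print("top",ray(c,(130+545/2.6,110+66/2.6),14),ray(c,(130+546/2.6,110+48/2.6),56))
go(640,-205,120,92.5)
E
```

```text
small post [ 667.64902977 -205.67745275] body [ 669.07201444 -200.86137965]
top [ 666.18408845 -209.73813625] [ 671.57167823 -207.25632694]
shift cm [-17.82  -9.78   2.06] turn z 0.0 pos [ 457.6 -115.2  140.3] tilt [ 2.e-03  4.e-04 -1.e+00] jaw 92.5 t 28.7
```

Call:
play_rows --delta_rot '[[0,0,0],[0,0,0],[0,0,0],[0,0,0],[0,0,0],[0,0,0],[0,0,0],[0,0,0]]' --translation '[[-1.8,-0.9,0],[-4,-2,0],[-4.5,-2.1,0.5],[-4.5,-2.1,1],[-3.8,-1.8,1.5],[-2,-1,1.5],[0,0,0],[0,0,0]]' --grip '[120,120,120,120,120,120,120,120]'

```text
time_s: 29.7
position: [666.3, -205.1, 93.7]
orientation: [-0.022, 1.0, 0.0, -0.001]
ft_force: [-0.0, 0.5, -0.3]
width: 49.6
```

```bash
python3 - <<'E'
from h import *
go(668,-205,28,92.5)
c,im=snap("wrist","w13")
m=((im.max(2)<110)&(im.max(2).astype(int)-im.min(2)<28)).astype(np.uint8);m[260:]=0
n,lab,st,ce=cv2.connectedComponentsWithStats(m)
for i in range(1,n):
    if st[i,4]>150: print(st[i],ce[i])
i=max((i for i in range(1,n) if 150<st[i,4] and 230<ce[i][0]<340 and ce[i][1]<235),key=lambda i:st[i,4],default=None)
if i:
    x,y,w,h,_=st[i];u=x+(w-1)/2
    print("near base edge+17",ray(c,(u,y),0)+[17,0],"post far edge",ray(c,(u,y+h),56)-[11,0],"mid",ray(c,(u,y+h/2),22))
E
```

```text
shift cm [-0.18  0.01  6.57] turn z 0.0 pos [ 666.3 -205.1   93.7] tilt [-0.0013  0.     -1.    ] jaw 92.5 t 29.7
[267 193  29  42 802] [280.25062344 212.59600998]
[236 237  12  23 170] [243.27058824 250.42941176]
near base edge+17 [ 671.07525618 -209.47712085] post far edge [ 668.54927568 -207.62409093] mid [ 670.29049529 -208.50322133]
```

```bash
python3 - <<'E'
from h import *
c=cams.calibration("wrist");im=cv2.imread("pics/w13.png").astype(int)
for t in(30,40):
    m=((im.max(2)-im.min(2)<t)&(im.max(2)<150)).astype(np.uint8);m[238:]=0;m[:180]=0;m[:,:250]=0;m[:,320:]=0
    print(t);[print(r,np.flatnonzero(m[r])[[0,-1]] if m[r].any() else None,m[r].sum()) for r in range(188,238,4)]
g=im[:,:,2]-im[:,:,0];print(g[210,255:310].tolist(),g[226,260:306].tolist())
E
```

```text
30
188 None 0
192 None 0
196 [275 293] 19
200 [271 295] 25
204 [269 298] 30
208 [268 299] 32
212 [267 300] 34
216 [268 299] 32
220 [269 298] 30
224 [272 295] 24
228 [273 294] 22
232 [276 291] 16
236 None 0
40
188 None 0
192 None 0
196 [273 294] 22
200 [271 297] 27
204 [269 299] 31
208 [268 300] 33
212 [267 300] 34
216 [267 300] 34
220 [269 299] 31
224 [271 296] 26
228 [273 294] 22
232 [276 291] 16
236 None 0
[62, 62, 62, 62, 62, 61, 61, 61, 62, 62, 61, 59, 43, 6, 6, 6, 7, 9, 13, 18, 18, 19, 19, 21, 20, 22, 22, 23, 24, 25, 25, 25, 26, 26, 27, 26, 27, 27, 28, 27, 22, 21, 22, 23, 23, 27, 49, 61, 60, 61, 61, 61, 61, 61, 61] [62, 62, 63, 62, 62, 62, 62, 62, 62, 62, 62, 56, 20, 7, 8, 9, 10, 10, 10, 11, 12, 12, 13, 15, 15, 16, 17, 17, 18, 19, 20, 21, 21, 23, 23, 32, 52, 62, 61, 61, 62, 61, 61, 61, 61, 61]
```

Call:
play_rows --delta_rot '[[0,0,0],[0,0,0],[0,0,0],[0,0,0],[0,0,0],[0,0,0],[0,0,0],[0,0,0],[0,0,0],[0,0,0],[0,0,0],[0,0,0]]' --translation '[[-0.25,-0.25,1.5],[0,0,2],[0,0,1.9],[0,0,1.1],[0,0,0],[0,0,0],[0,0,0],[0,0,0],[0,0,0],[0,0,0],[0,0,0],[0,0,0]]' --grip '[120,120,120,120,120,140,155,170,185,200,220,220]'

```text
time_s: 31.25
position: [669.8, -207.4, 29.5]
orientation: [-0.022, 1.0, 0.0, 0.0]
ft_force: [0.3, 0.6, 2.0]
width: 19.1
```

Call:
play_rows --delta_rot '[[0,0,0],[0,0,0],[0,0,0],[0,0,0],[0,0,0],[0,0,0]]' --translation '[[0,0,-0.5],[0,0,-1.5],[0,0,-3],[0,0,-3],[0,0,-2],[0,0,0]]' --grip '[220,220,220,220,220,220]'

```text
time_s: 32.0
position: [670.5, -207.8, 131.1]
orientation: [-0.022, 1.0, -0.0, 0.001]
ft_force: [0.2, 0.8, -3.5]
width: 19.2
```

```bash
python3 - <<'E'
from h import *
print(status.state()["width"]);go(490,-297,128,92.5)
E
```

```text
19.20122688510898
shift cm [18.43 -8.12  0.27] turn z 0.0 pos [ 670.5 -207.8  131.1] tilt [ 2.5e-03 -4.0e-04 -1.0e+00] jaw 92.5 t 32.0
```

Call:
play_rows --delta_rot '[[0,0,0],[0,0,0],[0,0,0],[0,0,0],[0,0,0],[0,0,0],[0,0,0],[0,0,0]]' --translation '[[1.6,-0.7,0],[3.3,-1.5,0.1],[4,-1.8,0.2],[4,-1.8,0],[3.5,-1.5,0],[2,-0.9,0],[0,0,0],[0,0,0]]' --grip '[220,220,220,220,220,220,220,220]'

```text
time_s: 33.0
position: [490.3, -297.0, 126.2]
orientation: [-0.023, 1.0, 0.0, 0.0]
ft_force: [-0.0, -0.2, -1.9]
width: 19.3
```

```bash
python3 - <<'E'
from h import *
go(450.5,-299,70,92.5)
c,im=snap("wrist","w14")
u,v=proj(c,(450.5,-298,38)).round().astype(int);print(u,v)
h=cv2.cvtColor(im,cv2.COLOR_BGR2HSV);w=h[v-45:v+45,u-45:u+45]
print("sat centre",h[v,u],"board",h[v-32,u],h[v-60,u])
for t in(110,120,130):
    m=((h[:,:,1]>t)&(h[:,:,2]<175)).astype(np.uint8);m=cv2.morphologyEx(m,cv2.MORPH_OPEN,np.ones((3,3)))
    n,lab,st,ce=cv2.connectedComponentsWithStats(m);i=lab[v,u]
    if i: k=cv2.findContours((lab==i).astype(np.uint8),0,2)[0][0];print(t,st[i],cv2.minAreaRect(k),cv2.boxPoints(cv2.minAreaRect(k)).round(1).tolist())
cv2.imwrite("pics/w14c.png",cv2.resize(im[v-70:v+130,u-120:u+120],None,fx=3,fy=3,interpolation=cv2.INTER_CUBIC))
E
```

```text
shift cm [ 3.98 -0.02  5.62] turn z 0.1 pos [ 490.3 -297.   126.2] tilt [ 0.e+00  2.e-04 -1.e+00] jaw 92.6 t 33.0
285 167
sat centre [ 13 128 155] board [ 15  92 180] [ 18  82 196]
110 [ 251  136   60   60 2147] ((280.6844787597656, 165.888671875), (46.63825607299805, 46.609588623046875), 62.7004280090332) [[249.3000030517578, 155.89999389648438], [290.70001220703125, 134.5], [312.1000061035156, 175.89999389648438], [270.70001220703125, 197.3000030517578]]
120 [ 251  136   60   60 2075] ((280.64501953125, 165.81222534179688), (45.8929557800293, 45.749637603759766), 62.7004280090332) [[249.8000030517578, 155.89999389648438], [290.3999938964844, 134.89999389648438], [311.5, 175.6999969482422], [270.79998779296875, 196.6999969482422]]
```

```bash
python3 - <<'E'
from h import *
c=cams.calibration("wrist");p=ray(c,(280.65,165.8),38);print(p);go(p[0]-1,p[1]-1.5,73,92.5)
E
```

```text
[ 449.75284196 -302.70373533]
shift cm [ 4.2  -0.54  5.31] turn z 0.1 pos [ 490.4 -296.9  126.1] tilt [-1.e-04  1.e-04 -1.e+00] jaw 92.6 t 33.05
```

Call:
play_rows --delta_rot '[[0,0,0],[0,0,0],[0,0,0],[0,0,0],[0,0,0],[0,0,0],[0,0,0],[0,0,0],[0,0,0]]' --translation '[[1.2,-0.2,0],[1.8,-0.2,0.5],[1.2,-0.15,1],[0,0,1.3],[0,0,1.3],[0,0,0.7],[0,0,0.4],[0,0,0],[0,0,0]]' --grip '[220,220,220,220,220,220,220,220,220]'

```text
time_s: 34.17
position: [448.0, -305.0, 74.7]
orientation: [-0.022, 1.0, -0.0, 0.0]
ft_force: [-0.3, 0.4, -2.1]
width: 19.5
```

```bash
python3 - <<'E'
from h import *
go(448.7,-304.2,67.5,92.5)
c,im=snap("wrist","w15")
cv2.imwrite("pics/w15c.png",cv2.resize(im[120:300,170:400],None,fx=3.2,fy=3.2,interpolation=cv2.INTER_CUBIC))
E
```

```text
shift cm [-0.07  0.08  0.72] turn z 0.0 pos [ 448.  -305.    74.7] tilt [ 4.e-04 -2.e-04 -1.e+00] jaw 92.5 t 34.17
```

View pics/w15c.png

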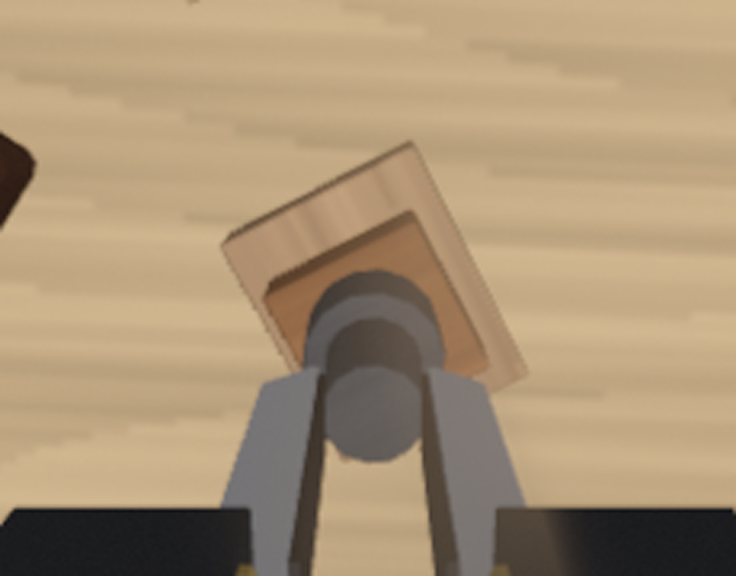

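```bash
python3 - <<'E'
from h import *
c=cams.calibration("wrist");f=lambda x,y,z:ray(c,(170+x/3.2,120+y/3.2),z)
l,r,t=f(265,297,38),f(489,368,38),f(413,212,38);print("bs",(l+r)/2,np.linalg.norm(r-l),2*np.linalg.norm(t-(l+r)/2),"(65)")
print("base",f(373,270,45.2)+[17,0],"post",f(372,415,101.2),status.state()["position"])
E
```

```text
bs [ 450.78966616 -301.80530448] 63.27167642233625 68.09449159014979 (65)
base [ 448.6930179  -304.06442059] post [ 447.81583072 -303.70340089] [ 448.01497285 -305.04607281   74.72077146]
```

Call:
play_rows --delta_rot '[[0,0,0],[0,0,0],[0,0,0],[0,0,0],[0,0,0],[0,0,0],[0,0,0]]' --translation '[[-0.15,0.2,0.1],[0,0,0.2],[0,0,0.15],[0,0,0.1],[0,0,0.05],[0,0,0],[0,0,0]]' --grip '[220,220,220,220,220,220,220]'

```text
time_s: 35.1
position: [449.2, -302.9, 68.5]
orientation: [-0.022, 1.0, -0.0, 0.0]
ft_force: [0.4, 0.3, -2.0]
width: 19.3
```

Call:
play_rows --delta_rot '[[0,0,0],[0,0,0],[0,0,0],[0,0,0]]' --translation '[[0,0,0.05],[0,0,0.05],[0,0,0],[0,0,0]]' --grip '[220,220,220,220]'

```text
time_s: 35.6
position: [449.2, -302.9, 67.5]
orientation: [-0.022, 1.0, -0.0, 0.0]
ft_force: [-0.7, 0.2, 0.9]
width: 19.5
```

Contact. Release and retreat.

Call:
play_rows --delta_rot '[[0,0,0],[0,0,0],[0,0,0],[0,0,0],[0,0,0],[0,0,0],[0,0,0],[0,0,0],[0,0,0],[0,0,0],[0,0,0],[0,0,0]]' --translation '[[0,0,0],[0,0,0],[0,0,0],[0,0,0],[0,0,0],[0,0,-1],[0,0,-2],[0,0,-2.5],[0,0,-3],[0,0,-2],[0,0,0],[0,0,0]]' --grip '[200,175,150,120,120,120,120,120,120,120,120,120]'

```text
time_s: 37.1
position: [449.0, -302.6, 172.1]
orientation: [-0.022, 1.0, 0.0, -0.0]
ft_force: [-0.2, -0.1, -0.5]
width: 49.9
```

```bash
python3 - <<'E'
from h import *
s=status.state();print(s["position"],s["ft_force"])
c,im=snap("wrist","w16");c2,t=snap("top","top1");c3,sc=snap("scene","scene1")
h=cv2.cvtColor(im,cv2.COLOR_BGR2HSV)
# numeric checks in scene: expected projections of the weights' post tops vs gray pixels
for n,p in dict(wl=(643.6,180.8,134),wm=(457,-115,98),ws=(449.2,-302.9,94)).items():
    u,v=proj(c3,p).round().astype(int);print(n,u,v,sc[v-2:v+3,u-2:u+3].reshape(-1,3).mean(0).round())
a=cv2.absdiff(cv2.imread("pics/top0.png"),t).max(2)
for n,z in dict(a=(267,184),b=(336,181),off=(199,187)).items(): print(n,a[z[1]-8:z[1]+9,z[0]-8:z[0]+9].max())
cv2.imwrite("pics/fin.png",np.hstack([cv2.resize(t[110:240,130:430],(400,173)),cv2.resize(sc[120:350,120:400],(400,173))]))
E
```

```text
[ 448.98989311 -302.61328981  172.06810828] [-0.21710746 -0.14222154 -0.54065622]
wl 349 277 [69. 67. 65.]
wm 240 175 [73. 71. 70.]
ws 167 152 [72. 71. 71.]
a 23
b 21
off 23
```

The picture limit is reached, so I'll do one numeric centring check of the small weight in the saved wrist view, then hand in.

```bash
python3 - <<'E'
from h import *
from plant import robot
c=cams.calibration("wrist");im=cv2.imread("pics/w16.png").astype(int);h=cv2.cvtColor(im.astype(np.uint8),cv2.COLOR_BGR2HSV)
u,v=proj(c,(449,-303,50)).round().astype(int)
g=((im.max(2)-im.min(2)<35)&(im.max(2)<150)).astype(np.uint8);n,lab,st,ce=cv2.connectedComponentsWithStats(g);i=lab[v,u];x,y,w,hh,_=st[i];print("weight box",st[i],"base centre",ray(c,(x+w/2,y),38)+[17,0])
m=((h[:,:,1]>110)&(h[:,:,2]<175)).astype(np.uint8)
m=cv2.morphologyEx(m,cv2.MORPH_OPEN,np.ones((3,3)));n,lab,st,ce=cv2.connectedComponentsWithStats(m)
P=np.vstack([np.argwhere(lab==j)[:,::-1] for j in range(1,n) if st[j,4]>40 and np.hypot(*(ce[j]-[u,v]))<40]).astype(np.float32)
r=cv2.minAreaRect(P);print("block",r,ray(c,r[0],38))
robot.hand_in()
E
```

```text
weight box [271 183  30  36 799] base centre [ 449.92626595 -301.96737827]
block ((284.20001220703125, 195.90000915527344), (39.354793548583984, 38.9075813293457), 63.43495178222656) [ 448.30745448 -303.40059321]
the job is handed in; nothing more can be done
```

The job is handed in, done in the order asked, in about 37 s of the 128 s allowed.

**What I did**
- The comb half is lowered into its mate with its teeth home. The noses touched the slot floor at 7 N, with the gripper 20 mm above its grasp height, as the drawing says. I then moved it about 1 mm to centre it.
- The large weight stands on the comb half, the medium on the larger wooden blank and the small on the smaller one. I lowered each slowly until the load came off the wrist, and the gripper had let go of everything and was clear.

**Last checks**
- **Weights:** the scene camera showed dark steel where each post top should be.
- **Bystanders:** knob, offcut and dowel stub look unchanged in the top view, with only small pixel differences (up to 23).
- **Small weight:** it measures about 2 mm from its block's centre.
- **Forces:** readings at the end of each move stayed below about 10 N.

**Not confirmed or disagreed**
- The last picture was refused because I had used all 16, so the end state was checked by numbers only. I last looked at the large weight just after releasing it, and at the medium one just before.
- The top and wrist cameras disagreed by 3 to 9 mm. I trusted the wrist view and the closed-finger positions.

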